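Air the damp box

ROBOT

A 7-joint arm with a two-finger parallel gripper is mounted at the origin on the work surface. World frame = base frame: x ahead of the robot, y to its left, z up, the work surface at z = 0. Lengths are in mm, angles in rad, forces in N, time in s.
With the tool pointing down it reaches from about 400 to 875 mm from the base axis. Payload 4.4 kg.
Tool frame: the origin (TCP) lies between the finger pads; the fingertips stand 11 mm ahead of it and the grasp point (between the pads) lies 8 mm behind it; y points along the fingers, x is the direction in which the jaws open and shut, and the axes are right-handed (so a half turn about y gives the same grasp; the last joint's range is limited). The gripper opens to 85 mm and grips with 20 to 120 N. Pads are 22 mm wide; open, the fingers measure 114 mm over their backs; the gripper's body (76 mm by 85 mm) begins 54 mm behind the grasp point. The pads swing forward as they close: fully open they stand 13 mm farther back than shut.
Start: joints at [1.061, 0.628, 0.038, 1.517, -0.027, 0.996, -0.02], TCP at [279.121, -587.034, 242.313] pointing down, gripper open.
Joint ranges: [-3.06, 3.06], [-0.37, 2.12], [-1.25, 1.32], [0.18, 2.47], [-1.1, 4.24], [0.23, 1.98], [-2.94, 2.94]. Speed limits (rad/s): [2.57, 2.57, 3.14, 3.14, 3.14, 3.14, 3.14].

INTERFACE

Orientations are given as [roll, pitch, yaw] about the fixed x, y, z axes, in that order (R = Rz(yaw) Ry(pitch) Rx(roll)).
In Python, from cell import * gives the robot as it stands.
- The arm moves only by the shell command python3 -m jog 'ROWS'. ROWS is JSON, a list of rows, each an object of numbers: "x", "y", "z": the shift along the tool's x, y, z in mm; "ax", "ay", "az": the turn, a rotation vector about the tool's x, y, z in rad; "grip": the finger opening in mm, from 0 to 85.4. In form: [{"x": .., "y": .., "z": .., "ax": .., "ay": .., "az": .., "grip": ..}, ...]. A call has 1 to 5 rows; each row is the pose to reach, as a shift and turn from the pose commanded when the call began, along the tool's axes at that moment; what a row does not reach only later rows make up. A row lasts 1/10 s, in which the tool goes at most 50 mm and 8.59 degrees, less where a joint would pass 70% of its speed; a pose out of reach is approached as far as the arm can. A call with a gripper value outside its range is refused whole. The fingers move at their own pace and stop on an object; the grip force is fixed at half the most. Time passes only in rows, so rows that repeat a pose let the fingers close. It gives the time, the measured TCP pose, the force and the opening at its end, in the units of the state.
- read_state(): the state, without advancing time (a new reading comes with each control period).
- get_image(name): name is "side" or "top"; returns a dict with "color" (400x640x3 uint8, red, green, blue), "vfov" (degrees; the focal length in pixels is half the picture's height over the tangent of half this angle, whatever the lens; pixels are square), "cx", "cy" (the principal point, pixels), "k1" (the pictures are not rectified: a ray, as slopes to the right and down, at radius r is drawn at 1 + k1 r^2 times it, then the intrinsics apply), "camera_from_world" (4x4, takes a point from world to camera coordinates). Camera axes: x right, y down, z forward; pixel columns grow to the right and rows downward; lengths in mm; the calibration is good to about 2 mm. A picture is of the moment at which its call begins. There is no depth.
- finish_job(): hands the job in, once; it reports no verdict.
The state is a dict: "clock": time; "qpos": joint angles; "qd": joint speeds; "tau": joint torques, N m; "eef_pos": TCP position; "tool_rot": TCP orientation; "force": force on the tool from outside, world axes, zero at the start; "torque": the same for the moment, N m; "width": finger opening in mm.
Only numpy, scipy, OpenCV 4.12 (cv2) and the standard library are available. Lean on these libraries where they do the work, as an engineer would, in place of code of your own. Each camera call takes 0.05 s, during which the arm holds its last target.

TASK

Give the pots in the blue-lidded damp box some air: press its lever down with your fingertips until the lid stands wide open and hold it there for about three seconds. Then ease the lever back up slowly, keeping your fingers on it so that the lid takes some two seconds or more to come down and never drops or slams, and leave it fully shut. Touch only the lever, never a lid; leave the red-lidded box shut, and the cup, the jar and the brush where they are.

Things in the scene. Friction and masses are not known exactly. Their poses are not given: they have to be found in the camera images.
- blue_box: damp box with a blue lid, standing fixed on the table: grey open-topped plastic box 180 (its x) x 170 (its y) x 130 mm high, with two clay pots inside. Origin: centre of its underside, on the table. Its own -x side is the front, from which its lever sticks out; its +x side carries the lid hinge. Its yaw varies
- blue_panel: the blue lid itself, a flat panel 186 x 178 x 10 mm on top of the box, its top 141 mm above the table when shut. Origin: in its middle, 1 mm above its underside. Its hinge line runs along the box's +x rim, 132 mm above the table; it swings up and away from the lever, level when shut, tilted about 1.1 rad when wide open; its tilt = 2.75 x the lever's angle.
- blue_lever (a joint): angle of the lever: 0 at rest (lid shut), grows as it is pressed down, stop at 0.40. Its pivot is a level axis along the box's y, 80 mm in front (-x) of the box's origin and 85 mm above the table. Only the lid's weight brings the lever back up, undamped: let go, both fall home in a fraction of a second
- blue_paddle (a point): middle of the upper face of the lever's blue paddle, a plate 46 mm wide (box y) x 30 mm x 10 mm, 140 mm out from the pivot and about 216 mm in front (-x) of the box's origin. At rest the plate slopes up 0.2 rad away from the box with this point 121 mm above the table; at the stop it slopes down 0.2 rad with this point about 65 mm above the table, i.e. 56 mm lower, having moved less than 4 mm sideways. Pressing it here takes about 4 to 12 N before the stop
- red_box: damp box with a red lid, standing fixed on the table: grey open-topped plastic box 180 (its x) x 170 (its y) x 130 mm high, with two clay pots inside. Origin: centre of its underside, on the table. Its own -x side is the front, from which its lever sticks out; its +x side carries the lid hinge. Its yaw varies
- red_panel: the red lid itself, a flat panel 186 x 178 x 10 mm on top of the box, its top 141 mm above the table when shut. Origin: in its middle, 1 mm above its underside. Its hinge line runs along the box's +x rim, 132 mm above the table; it swings up and away from the lever, level when shut, tilted about 1.1 rad when wide open; its tilt = 2.75 x the lever's angle.
- red_lever (a joint): angle of the lever: 0 at rest (lid shut), grows as it is pressed down, stop at 0.40. Its pivot is a level axis along the box's y, 80 mm in front (-x) of the box's origin and 85 mm above the table. Only the lid's weight brings the lever back up, undamped: let go, both fall home in a fraction of a second
- red_paddle (a point): middle of the upper face of the lever's red paddle, a plate 46 mm wide (box y) x 30 mm x 10 mm, 140 mm out from the pivot and about 216 mm in front (-x) of the box's origin. At rest the plate slopes up 0.2 rad away from the box with this point 121 mm above the table; at the stop it slopes down 0.2 rad with this point about 65 mm above the table, i.e. 56 mm lower, having moved less than 4 mm sideways. Pressing it here takes about 4 to 12 N before the stop
- cup: bystander: loose unglazed pinkish clay cup, 68 mm across the rim, 75 mm high. Origin: centre of its underside
- jar: bystander: loose green glass glaze jar with a white cap, 64 mm across, 100 mm high. Origin: centre of its underside
- brush: bystander: loose glaze brush with a wooden handle lying on the table, 200 mm long. Origin: on its underside near the middle, x along the brush towards the bristles

How it is judged (in metres and radians):
On the way, in this order (a step that is already met when the one before it is completed fails the run):
1. the blue lid is held wide open (tilted at least 0.95 rad) for 2.5 s (angle between blue_panel's own z axis and vertical above 0.95 rad), for 2.5 s.
2. the blue lid comes down gradually: at least 0.7 s between 0.8 and 0.1 rad (angle between blue_panel's own z axis and vertical between 0.1 and 0.8 rad), for 0.7 s.
At the end, for the whole second after the job is handed in: Both lids are shut (within 0.03 rad of level), and the cup, jar and brush are within 20 mm of where they stood (angle between each of blue_panel, red_panel's own z axis and vertical below 0.03 rad and distance of each of cup, jar, brush from where it was at the start of the episode below 0.02 m); the robot touches nothing.
It fails at once if the blue lid falls or slams (its lever comes up faster than 0.55 rad/s, so the lid closes faster than 1.5 rad/s) (velocity of joint blue_lever below -0.55 rad/s).
It fails at once if a lid is touched by the robot (contact force between any of the fingers, the arm and blue_panel above 0.5 N or contact force between any of the fingers, the arm and red_panel above 0.5 N).
It fails at once if the red-lidded box is opened (angle between red_panel's own z axis and vertical above 0.1 rad).
It fails at once if a bystander is moved, lifted or knocked over (distance of any of cup, jar, brush from where it was at the start of the episode above 0.02 m or angle between any of cup, jar's own z axis and vertical above 0.4 rad).
It also fails if it takes over 51 s, if anything falls off the work surface, if the arm or the gripper's body presses on something with over 40 N, if the wrist force passes 120 N, or if a joint passes its speed limit or range.

## Working session

There is one attempt and no reset: what is moved stays moved. The work goes in short steps, Python scripts to look and compute and a shell command to move; the robot and the scene stay as the last step left them, time stands still between calls to the robot, and variables do not carry over. Pictures are saved under pics/ and viewed, and the job is handed in when it is done.

```bash
mkdir -p pics; ls; python3 - <<'E'
from cell import *
import cv2
s=read_state();print({k:s[k] for k in s})
for n in("side","top"):
    i=get_image(n);cv2.imwrite(f"pics/{n}0.png",i["color"][:,:,::-1]);print(n,i["vfov"],i["cx"],i["cy"],i["k1"],i["camera_from_world"])
E
```

```text
pics
{'clock': 0.0, 'qpos': array([ 1.06121762,  0.62934705,  0.03844176,  1.51840649, -0.0269835 ,
        0.99627253, -0.01997502]), 'qd': array([ 0.00026757, -0.00063114, -0.00070239, -0.00044881,  0.00025913,
        0.00061323, -0.00117069]), 'tau': array([-1.16331736e-03, -5.63414598e+01,  1.22581411e+00, -1.93450963e+01,
        1.10399147e-02,  1.02963770e-02,  9.73337166e-06]), 'eef_pos': array([ 278.83754876, -586.47099394,  241.37615744]), 'tool_rot': array([-1.57083602,  0.00191495, -1.12698442]), 'force': array([0.18865358, 0.04184867, 0.21760764]), 'torque': array([-0.01215972,  0.02555136,  0.00834302]), 'width': 85.40869564130115}
side 51.09548999646744 317.26003548267863 202.85565233856286 -0.03141573294093433 [[-9.93236153e-01 -1.15946625e-01  6.19071045e-03  5.74404903e+02]
 [-6.19852536e-02  4.84392347e-01 -8.72652212e-01  1.31514643e+02]
 [ 9.81823457e-02 -8.67133458e-01 -4.88302972e-01  1.20307736e+03]
 [ 0.00000000e+00  0.00000000e+00  0.00000000e+00  1.00000000e+00]]
top 48.4504446380894 319.9634460462547 199.89526495868446 -0.006943385425544699 [[ 9.61512763e-02 -9.95366108e-01 -1.11526919e-03 -5.13527332e+01]
 [-9.74812297e-01 -9.39391559e-02 -2.02278079e-01  5.96560845e+02]
 [ 2.01235977e-01  2.05364736e-02 -9.79327491e-01  1.11784433e+03]
 [ 0.00000000e+00  0.00000000e+00  0.00000000e+00  1.00000000e+00]]
```

View pics/side0.png

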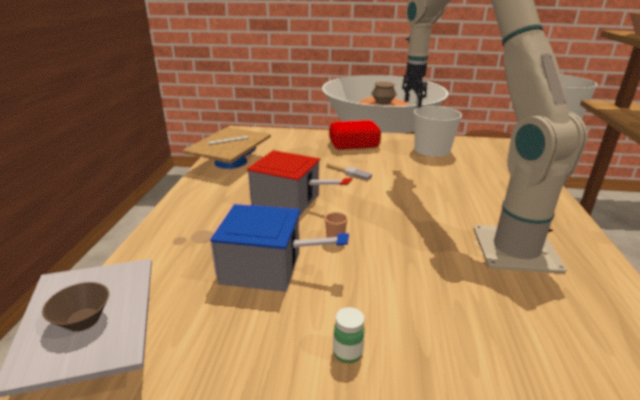

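View pics/top0.png

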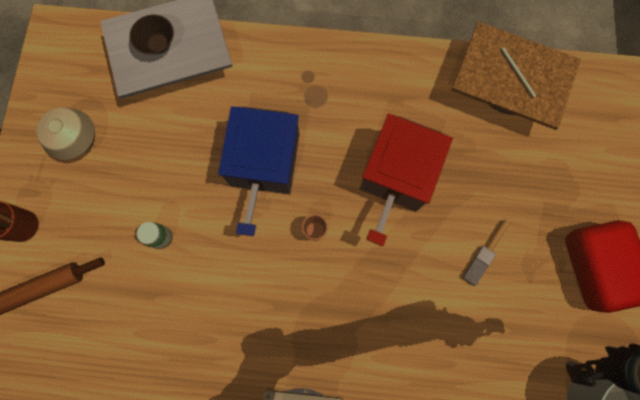

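The side view shows the blue paddle at about (343,239), with the cup behind it at (336,225) and the jar at (349,335). The top view shows the blue paddle at (246,229), blue lid at (260,150), cup at (314,228), red paddle at (377,238) and jar at (154,235).

```bash
cat > h.py <<'E'
import numpy as np, cv2
from cell import *
def par(i):
    f=200/np.tan(np.radians(i["vfov"]/2)); return f,np.array(i["camera_from_world"])
def ray(i,u,v):
    f,M=par(i); d=np.array([(u-i["cx"])/f,(v-i["cy"])/f]); s=d.copy()
    for _ in range(20): s=d/(1+i["k1"]*(s@s))
    R=M[:3,:3];o=-R.T@M[:3,3]; w=R.T@np.array([s[0],s[1],1]); return o,w/np.linalg.norm(w)
def plane(i,u,v,z):
    o,w=ray(i,u,v); return o+w*(z-o[2])/w[2]
def tri(a,ua,b,ub):
    o,w=ray(a,*ua);p,x=ray(b,*ub); t=np.linalg.lstsq(np.c_[w,-x],p-o,rcond=None)[0]
    A=o+t[0]*w;B=p+t[1]*x; return (A+B)/2,np.linalg.norm(A-B)
def proj(i,P):
    f,M=par(i);c=M[:3,:3]@np.array(P)+M[:3,3];s=c[:2]/c[2];s=s*(1+i["k1"]*(s@s));return s*f+[i["cx"],i["cy"]]
def blobs(i,col):
    h=cv2.cvtColor(i["color"],cv2.COLOR_RGB2HSV)
    m=cv2.inRange(h,(105,150,40),(130,255,255)) if col=="blue" else cv2.inRange(h,(0,200,80),(4,255,255))|cv2.inRange(h,(175,200,80),(180,255,255))
    cs,_=cv2.findContours(m,cv2.RETR_EXTERNAL,cv2.CHAIN_APPROX_NONE)
    return sorted([c for c in cs if cv2.contourArea(c)>15],key=cv2.contourArea,reverse=True),m
def save(i,n,box=None,k=1):
    c=i["color"][:,:,::-1]
    if box: c=c[box[1]:box[3],box[0]:box[2]]
    cv2.imwrite("pics/"+n,cv2.resize(c,None,fx=k,fy=k,interpolation=cv2.INTER_CUBIC))
E
python3 - <<'E'
from h import *
a=get_image("side");b=get_image("top")
for n,i in(("side",a),("top",b)):
    for c in blobs(i,"blue")[0][:5]:
        mm=cv2.moments(c);q=cv2.boxPoints(cv2.minAreaRect(c))
        print(n,cv2.contourArea(c),mm["m10"]/mm["m00"],mm["m01"]/mm["m00"],cv2.boundingRect(c),np.round(q,1).tolist(),cv2.approxPolyDP(c,4,True)[:,0].tolist())
save(a,"s1.png",(200,190,380,290),4);save(b,"t1.png",(210,90,350,250),4)
E
```

```text
side 2662.5 257.6092644757433 226.08569640062598 (212, 205, 88, 43) [[211.6999969482422, 241.1999969482422], [215.3000030517578, 201.60000610351562], [299.1000061035156, 209.1999969482422], [295.5, 248.89999389648438]] [[299, 210], [234, 206], [212, 240], [285, 247]]
side 88.0 232.58522727272728 163.02083333333331 (216, 157, 30, 10) [[215.60000610351562, 162.10000610351562], [244.1999969482422, 156.60000610351562], [245.60000610351562, 164.0], [217.0, 169.5]] [[245, 161], [242, 157], [231, 165], [216, 164]]
side 70.0 342.05 238.60952380952378 (337, 234, 11, 10) [[337.0, 234.0], [347.0, 234.0], [347.0, 243.0], [337.0, 243.0]] [[340, 234], [337, 243], [346, 242], [347, 235]]
top 4428.0 258.42261367058114 144.79746311352002 (220, 108, 77, 75) [[219.3000030517578, 173.60000610351562], [230.3000030517578, 104.9000015258789], [297.3999938964844, 115.5999984741211], [286.3999938964844, 184.39999389648438]] [[232, 108], [220, 173], [286, 182], [296, 116]]
```

View pics/s1.png

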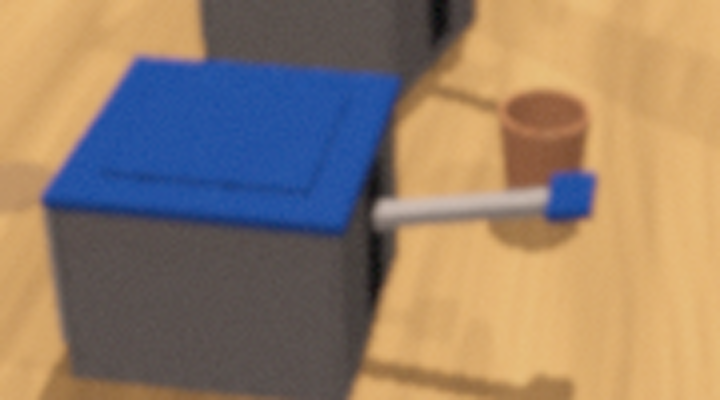

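View pics/t1.png

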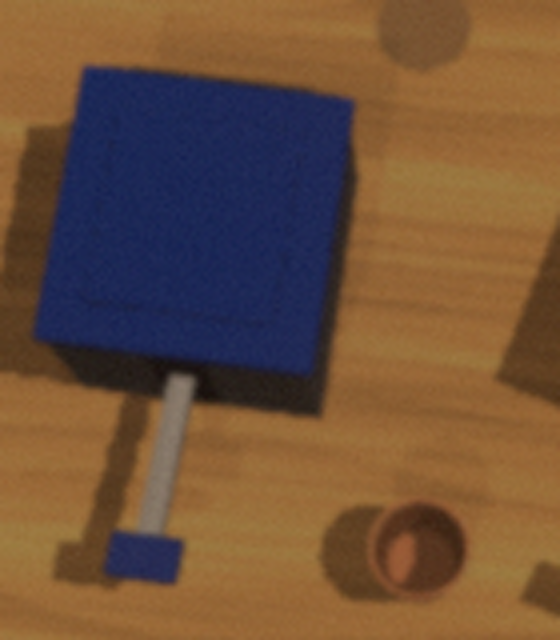

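Crops confirm: paddle centre at about (246,229) in top, (342.7,238.8) in side; the cup sits clear of it on one side, and behind it from the side camera.

```bash
python3 - <<'E'
from h import *
a=get_image("side");b=get_image("top")
i=b;h=cv2.cvtColor(b["color"],cv2.COLOR_RGB2HSV)
print(tri(a,(342.7,238.3),b,(246,229.2)))
for z in(121,): print("pad plane top",plane(b,246,229.2,z),"side",plane(a,342.5,237,z))
# lid corners: top order / side match
T=[(232,108),(220,173),(286,182),(297,116)]
S=[(212,240),(285,247),(299,210),(234,206)]
for t in T: print("lid top z141",plane(b,*t,141).round(1))
for s in S: print("lid side z141",plane(a,*s,141).round(1))
C=np.array([plane(b,*t,141) for t in T])
c=C.mean(0);x=(C[0]+C[3]-C[1]-C[2])/2;yaw=np.arctan2(x[1],x[0]);print("c",c,"yaw",yaw,"sizes",np.linalg.norm(x),np.linalg.norm(C[0]-C[3]))
Cs=np.array([plane(a,*s,141) for s in S]);
print("side centre",Cs.mean(0))
# triangulate corners by nearest
for t,P in zip(T,C):
    j=np.argmin(np.linalg.norm(Cs-P,axis=1));print(tri(a,S[j],b,t))
for k in(c,):
    print("paddle from lid",k[:2]-216*np.array([np.cos(yaw),np.sin(yaw)]))
print("cup", plane(b,314,226,75),plane(a,336,219,75)); print("jar",plane(b,152,234,100),plane(a,349,315,100))
# paddle corners in top image
q=[(110,533),(183,540),(178,583),(105,572)]
print(np.array([plane(b,210+u/4,90+v/4,121) for u,v in q]).round(1))
E
```

```text
(array([494.91796087, 181.43891912, 115.61226047]), np.float64(1.2448340332133803))
pad plane top [494.88791922 180.45086236 121.        ] side [494.83710134 183.90584504 121.        ]
lid top z141 [801.5 253.7 141. ]
lid top z141 [626.7 259.9 141. ]
lid top z141 [619.4  93.  141. ]
lid top z141 [795.7  84.4 141. ]
lid side z141 [797.7 265.1 141. ]
lid side z141 [622.1 271.3 141. ]
lid side z141 [616.1 100.4 141. ]
lid side z141 [792.8 101.4 141. ]
c [710.82584677 172.76067628 141.        ] yaw -0.042366685136716625 sizes 175.69660057739551 169.4198381709538
side centre [707.19642098 184.56515144 141.        ]
(array([803.06091307, 255.16732884, 134.27511134]), np.float64(2.237908005695867))
(array([626.16276463, 261.47327639, 134.37684055]), np.float64(4.153045358375695))
(array([618.79584848,  93.34488136, 137.1765405 ]), np.float64(3.051037763893672))
(array([798.99355793,  85.21600845, 131.57703198]), np.float64(0.9250813018581083))
paddle from lid [495.01967087 181.90914288]
cup [525.69012215  14.61257581  75.        ] [521.87833078  25.6303497   75.        ]
jar [462.45760219 419.19949096 100.        ] [465.52195156 427.9659442  100.        ]
[[507.7 203.4 121. ]
 [507.7 157.7 121. ]
 [480.7 157.4 121. ]
 [483.2 203.3 121. ]]
```

Paddle measured at (495, 181.5, ~118): rays agree within 1–2 mm, and the lid centre with a yaw of −0.042 predicts (495, 182). Next I work out the tool-frame moves.

```bash
cat >> h.py <<'E'
from scipy.spatial.transform import Rotation as Ro
def delta(p,yaw):
    s=read_state();R=Ro.from_euler("xyz",s["tool_rot"])
    T=Ro.from_euler("xyz",[-np.pi/2,0,yaw])
    print("t",round(s["clock"],2),"pos",s["eef_pos"].round(1),"xyz",R.inv().apply(np.array(p)-s["eef_pos"]).round(1),"rv",(R.inv()*T).as_rotvec().round(3),"F",s["force"].round(1),"w",round(s["width"],1),"q",np.round(s["qpos"],2))
E
python3 -c "
from h import *
delta([495,181.5,220],-1.613)"
```

```text
t 0.3 pos [ 279.  -586.9  242. ] xyz [-601.2   22.4  525. ] rv [ 0.     0.486 -0.001] F [-1.   0.2  0.6] w 85.2 q [ 1.06  0.63  0.04  1.52 -0.03  1.   -0.02]
```

```bash
python3 -m jog '[{"x":-30,"y":0,"z":26,"grip":0},{"x":-65,"y":0,"z":57,"grip":0},{"x":-100,"y":0,"z":87,"grip":0},{"x":-135,"y":0,"z":118,"grip":0},{"x":-170,"y":0,"z":148,"grip":0}]'; python3 -c "
from h import *
delta([495,181.5,220],-1.613)"
```

```text
t 0.3 pos [ 279.  -586.9  242. ] xyz [-601.2   22.4  525. ] rv [ 0.     0.486 -0.001] F [-1.   0.2  0.6] w 85.2 q [ 1.06  0.63  0.04  1.52 -0.03  1.   -0.02]$[0]: bad value
```

```bash
python3 -m jog '[{"x":-30,"y":0,"z":26,"ax":0,"ay":0,"az":0,"grip":0},{"x":-65,"y":0,"z":57,"ax":0,"ay":0,"az":0,"grip":0},{"x":-100,"y":0,"z":87,"ax":0,"ay":0,"az":0,"grip":0},{"x":-135,"y":0,"z":118,"ax":0,"ay":0,"az":0,"grip":0},{"x":-170,"y":0,"z":148,"ax":0,"ay":0,"az":0,"grip":0}]'; python3 -c "
from h import *
delta([495,181.5,220],-1.613)"
```

```text
clock: 0.8
eef_pos: [340.2, -368.1, 242.5]
tool_rot: [-1.57, -0.0, -1.127]
force: [1.0, -0.4, 0.4]
width: 12.5
t 0.8 pos [ 340.2 -368.1  242.5] xyz [-430.    22.5  375.7] rv [-0.001  0.486  0.   ] F [ 1.  -0.4  0.4] w 12.5 q [ 0.75  0.42  0.03  1.93 -0.02  0.8  -0.34]
```

```bash
python3 -m jog '[{"x":-35,"y":0,"z":30,"ax":0,"ay":0.05,"az":0,"grip":0},{"x":-70,"y":0,"z":61,"ax":0,"ay":0.1,"az":0,"grip":0},{"x":-105,"y":0,"z":92,"ax":0,"ay":0.15,"az":0,"grip":0},{"x":-140,"y":0,"z":122,"ax":0,"ay":0.2,"az":0,"grip":0},{"x":-175,"y":0,"z":153,"ax":0,"ay":0.25,"az":0,"grip":0}]'; python3 -c "
from h import *
delta([495,181.5,220],-1.613)"
```

```text
clock: 1.3
eef_pos: [403.1, -144.5, 242.6]
tool_rot: [-1.57, -0.0, -1.379]
force: [1.4, 0.1, -0.1]
width: -0.2
t 1.3 pos [ 403.1 -144.5  242.6] xyz [-302.6   22.6  152.2] rv [-0.001  0.234  0.   ] F [ 1.4  0.1 -0.1] w -0.2 q [ 0.24  0.32  0.05  2.1  -0.03  0.72 -1.07]
```

```bash
python3 -m jog '[{"x":-40,"y":0,"z":20,"ax":0,"ay":0.04,"az":0,"grip":0},{"x":-80,"y":0,"z":40,"ax":0,"ay":0.08,"az":0,"grip":0},{"x":-120,"y":0,"z":60,"ax":0,"ay":0.12,"az":0,"grip":0},{"x":-160,"y":0,"z":80,"ax":0,"ay":0.16,"az":0,"grip":0},{"x":-200,"y":0,"z":100,"ax":0,"ay":0.2,"az":0,"grip":0}]'; python3 -c "
from h import *
delta([495,181.5,220],-1.613)"
```

```text
clock: 1.8
eef_pos: [462.8, 71.2, 242.6]
tool_rot: [-1.57, 0.0, -1.579]
force: [0.6, 0.4, -0.7]
width: -0.0
t 1.8 pos [462.8  71.2 242.6] xyz [-110.6   22.6   31.3] rv [-0.001  0.034 -0.   ] F [ 0.6  0.4 -0.7] w -0.0 q [-0.25  0.37  0.05  2.01 -0.03  0.76 -1.76]
```

```bash
python3 -m jog '[{"x":-35,"y":5,"z":10,"ax":0,"ay":0.01,"az":0,"grip":0},{"x":-70,"y":15,"z":20,"ax":0,"ay":0.02,"az":0,"grip":0},{"x":-100,"y":35,"z":28,"ax":0,"ay":0.034,"az":0,"grip":0},{"x":-111,"y":55,"z":31,"ax":0,"ay":0.034,"az":0,"grip":0},{"x":-111,"y":70,"z":31,"ax":0,"ay":0.034,"az":0,"grip":0}]'; python3 - <<'E'
from h import *
delta([495,181.5,150],-1.613)
a=get_image("side");b=get_image("top")
save(a,"s2.png",(200,120,400,280),4);save(b,"t2.png",(190,100,350,250),4)
s=read_state();R=Ro.from_euler("xyz",s["tool_rot"])
tip=s["eef_pos"]+R.apply([0,11,0]);print(tip,proj(a,tip),proj(b,tip))
E
```

```text
clock: 2.3
eef_pos: [494.1, 183.0, 171.1]
tool_rot: [-1.571, 0.001, -1.607]
force: [-0.0, -0.8, 0.0]
width: -0.1
t 2.3 pos [494.1 183.  171.1] xyz [ 1.5 21.1  0.9] rv [ 0.     0.006 -0.001] F [-0.  -0.8  0. ] w -0.1 q [-0.44  0.55  0.04  1.93 -0.04  0.66 -1.98]
[492.64513395 180.10314745 159.45365918] [344.06681435 223.03201788] [243.38902473 227.92816779]
```

View pics/s2.png

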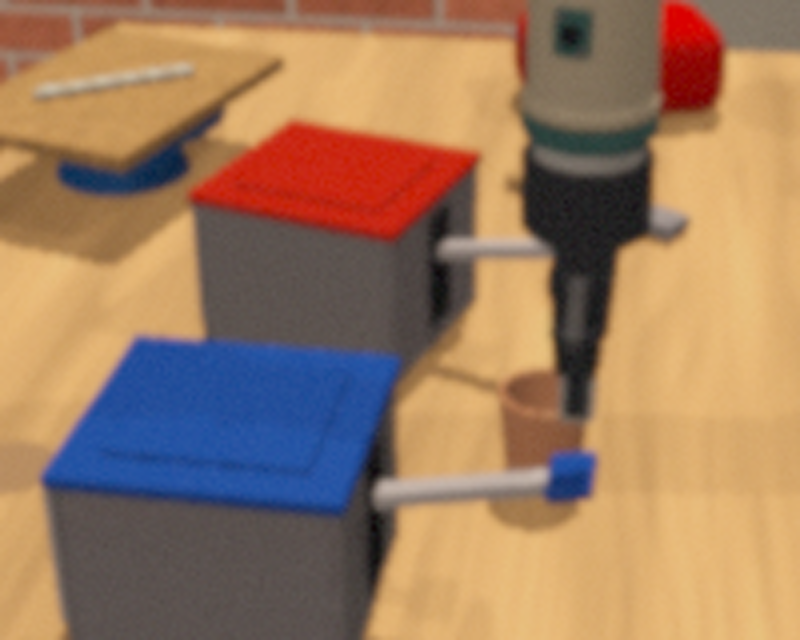

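View pics/t2.png

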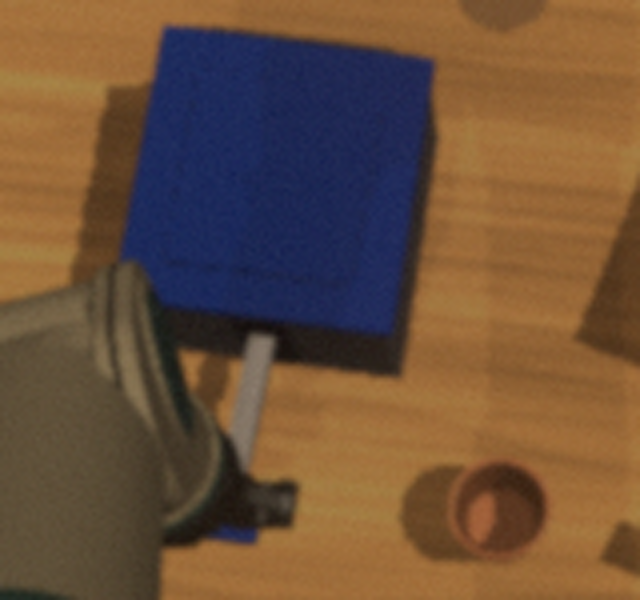

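The side view shows the fingertip at (344,224), matching its projection of (344,223), about 40 mm straight above the paddle. In the top view the arm hides the tip. Descending now.

```bash
python3 -m jog '[{"x":1.5,"y":8,"z":1,"ax":0,"ay":0,"az":0,"grip":0},{"x":1.5,"y":16,"z":1,"ax":0,"ay":0,"az":0,"grip":0},{"x":1.5,"y":24,"z":1,"ax":0,"ay":0,"az":0,"grip":0},{"x":1.5,"y":29,"z":1,"ax":0,"ay":0,"az":0,"grip":0},{"x":1.5,"y":33,"z":1,"ax":0,"ay":0,"az":0,"grip":0}]'; python3 -c "
from h import *
delta([495,181.5,76],-1.613)"; python3 -m jog '[{"x":0,"y":2,"z":0,"ax":0,"ay":0,"az":0,"grip":0},{"x":0,"y":4,"z":0,"ax":0,"ay":0,"az":0,"grip":0},{"x":0,"y":6,"z":0,"ax":0,"ay":0,"az":0,"grip":0},{"x":0,"y":8,"z":0,"ax":0,"ay":0,"az":0,"grip":0},{"x":0,"y":10,"z":0,"ax":0,"ay":0,"az":0,"grip":0}]';  python3 -c "
from h import *
delta([495,181.5,76],-1.613)"
```

```text
clock: 2.9
eef_pos: [495.0, 178.4, 138.9]
tool_rot: [-1.571, -0.0, -1.611]
force: [-0.5, -0.3, 0.3]
width: -0.2
t 2.9 pos [495.  178.4 138.9] xyz [-3.1 62.9 -0.2] rv [0.    0.002 0.   ] F [-0.5 -0.3  0.3] w -0.2 q [-0.43  0.6   0.04  1.96 -0.04  0.58 -1.97]
clock: 3.4
eef_pos: [494.5, 178.7, 129.9]
tool_rot: [-1.572, 0.0, -1.611]
force: [-4.0, 0.2, 7.0]
width: 0.2
t 3.4 pos [494.5 178.7 129.9] xyz [-2.8 53.9  0.4] rv [ 0.001  0.002 -0.   ] F [-4.   0.2  7. ] w 0.2 q [-0.42  0.62  0.04  1.97 -0.04  0.56 -1.97]
```

Contact at about the expected height (7 N). Pressing on.

```bash
python3 -m jog '[{"x":0,"y":4,"z":0,"ax":0,"ay":0,"az":0,"grip":0},{"x":0,"y":8,"z":0,"ax":0,"ay":0,"az":0,"grip":0},{"x":-1,"y":12,"z":0,"ax":0,"ay":0,"az":0,"grip":0},{"x":-1,"y":16,"z":0,"ax":0,"ay":0,"az":0,"grip":0},{"x":-1,"y":20,"z":0,"ax":0,"ay":0,"az":0,"grip":0}]';python3 - <<'E'
from h import *
delta([495,181.5,76],-1.613)
a=get_image("side")
save(a,"s3.png",(200,120,400,280),4)
E
```

```text
clock: 3.9
eef_pos: [492.8, 179.1, 109.4]
tool_rot: [-1.575, -0.001, -1.611]
force: [-5.1, -1.8, 7.4]
width: -0.1
t 3.9 pos [492.8 179.1 109.4] xyz [-2.5 33.4  2.2] rv [0.004 0.002 0.001] F [-5.1 -1.8  7.4] w -0.1 q [-0.42  0.65  0.03  1.98 -0.04  0.52 -1.97]
```

View pics/s3.png

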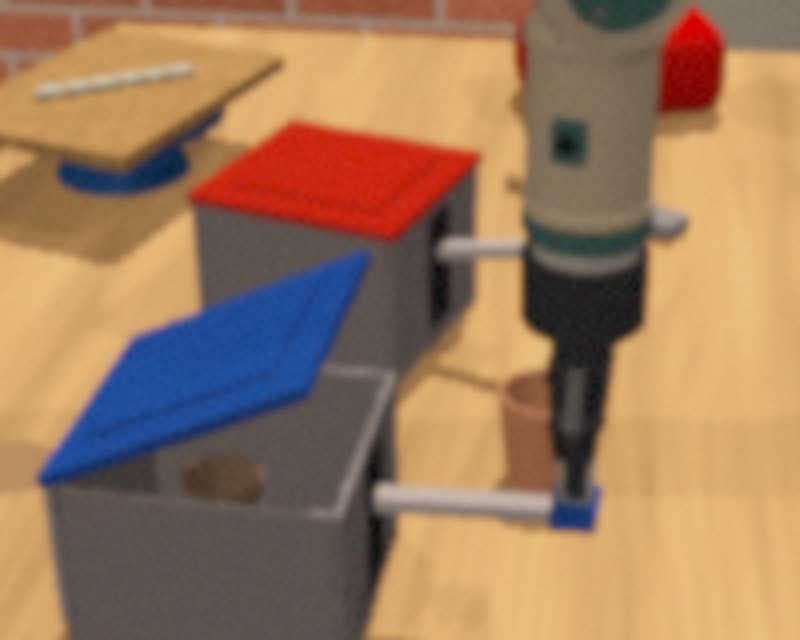

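The lid is up about 0.4 rad, with the tip on the paddle at crop (577,500). Continuing down.

```bash
python3 -m jog '[{"x":0,"y":4,"z":0,"ax":0,"ay":0,"az":0,"grip":0},{"x":0,"y":8,"z":0,"ax":0,"ay":0,"az":0,"grip":0},{"x":-1,"y":12,"z":1,"ax":0,"ay":0,"az":0,"grip":0},{"x":-1,"y":16,"z":1,"ax":0,"ay":0,"az":0,"grip":0},{"x":-1,"y":20,"z":1,"ax":0,"ay":0,"az":0,"grip":0}]';python3 - <<'E'
from h import *
delta([495,181.5,76],-1.613)
E
python3 -m jog '[{"x":0,"y":3,"z":0,"ax":0,"ay":0,"az":0,"grip":0},{"x":0,"y":6,"z":0,"ax":0,"ay":0,"az":0,"grip":0},{"x":0,"y":9,"z":0,"ax":0,"ay":0,"az":0,"grip":0},{"x":0,"y":11,"z":0,"ax":0,"ay":0,"az":0,"grip":0},{"x":0,"y":12,"z":0,"ax":0,"ay":0,"az":0,"grip":0}]';python3 - <<'E'
from h import *
delta([495,181.5,76],-1.613)
a=get_image("side")
save(a,"s4.png",(200,120,400,280),4)
E
```

```text
clock: 4.45
eef_pos: [494.3, 179.8, 89.3]
tool_rot: [-1.574, -0.002, -1.611]
force: [-4.6, -1.6, 5.0]
width: -0.1
t 4.45 pos [494.3 179.8  89.3] xyz [-1.7 13.3  0.7] rv [0.004 0.002 0.002] F [-4.6 -1.6  5. ] w -0.1 q [-0.42  0.69  0.03  1.99 -0.04  0.47 -1.97]
clock: 4.95
eef_pos: [496.3, 180.4, 77.6]
tool_rot: [-1.571, -0.0, -1.611]
force: [-5.2, -2.3, 14.6]
width: 0.3
t 4.95 pos [496.3 180.4  77.6] xyz [-1.1  1.6 -1.4] rv [-0.     0.002  0.   ] F [-5.2 -2.3 14.6] w 0.3 q [-0.42  0.71  0.03  1.99 -0.04  0.44 -1.97]
```

View pics/s4.png

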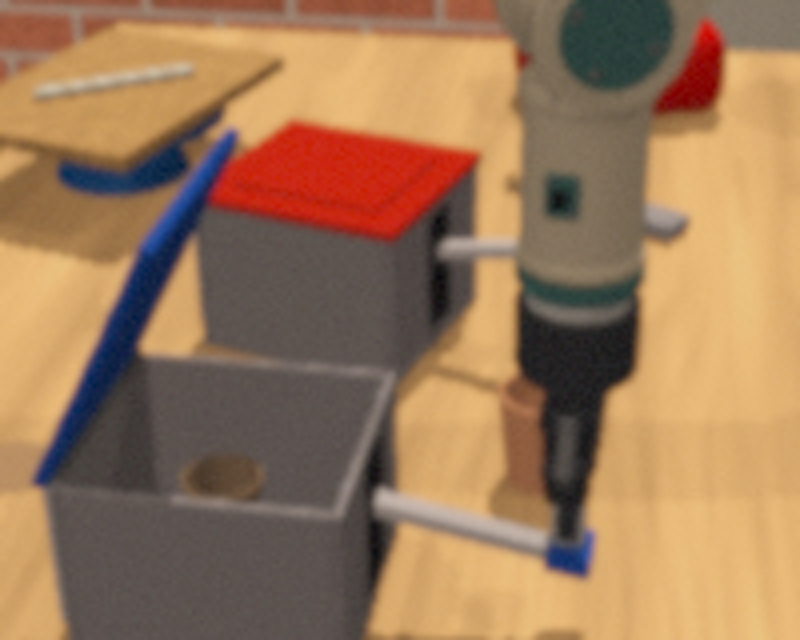

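The lid stands wide open in side view (hinge corner at full-image (210,240), free corner at about (258,153)). I check the tilt numerically.

```bash
python3 - <<'E'
from h import *
a=get_image("side")
yaw=-.042;o=np.array([711,176,0.]);ex=np.array([np.cos(yaw),np.sin(yaw),0]);ey=np.array([-ex[1],ex[0],0])
H=o+90*ex
for t in(0.9,1.0,1.1,1.15):
    for s in(-89,89):
        P=H+ey*s-ex*183*np.cos(t)+np.array([0,0,132+183*np.sin(t)]); print(t,s,proj(a,P).round(1))
print(read_state()["clock"],read_state()["force"].round(1))
E
```

```text
0.9 -89 [272.7 160. ]
0.9 89 [252.2 192.3]
1.0 -89 [266.7 155.8]
1.0 89 [245.2 187.4]
1.1 -89 [260.4 152. ]
1.1 89 [237.8 183.1]
1.15 -89 [257.2 150.3]
1.15 89 [233.9 181.2]
5.05 [-5.2 -1.3  8.3]
```

Corner matches a tilt of about 1.1 rad. Holding for about 3 s.

```bash
python3 -m jog '[{"x":0,"y":0.5,"z":0,"ax":0,"ay":0,"az":0,"grip":0},{"x":0,"y":0.5,"z":0,"ax":0,"ay":0,"az":0,"grip":0},{"x":0,"y":0.5,"z":0,"ax":0,"ay":0,"az":0,"grip":0},{"x":0,"y":0.5,"z":0,"ax":0,"ay":0,"az":0,"grip":0},{"x":0,"y":0.5,"z":0,"ax":0,"ay":0,"az":0,"grip":0}]'
python3 -m jog '[{"x":0,"y":0,"z":0,"ax":0,"ay":0,"az":0,"grip":0},{"x":0,"y":0,"z":0,"ax":0,"ay":0,"az":0,"grip":0},{"x":0,"y":0,"z":0,"ax":0,"ay":0,"az":0,"grip":0},{"x":0,"y":0,"z":0,"ax":0,"ay":0,"az":0,"grip":0},{"x":0,"y":0,"z":0,"ax":0,"ay":0,"az":0,"grip":0}]'
python3 -m jog '[{"x":0,"y":0,"z":0,"ax":0,"ay":0,"az":0,"grip":0},{"x":0,"y":0,"z":0,"ax":0,"ay":0,"az":0,"grip":0},{"x":0,"y":0,"z":0,"ax":0,"ay":0,"az":0,"grip":0},{"x":0,"y":0,"z":0,"ax":0,"ay":0,"az":0,"grip":0},{"x":0,"y":0,"z":0,"ax":0,"ay":0,"az":0,"grip":0}]'
python3 -m jog '[{"x":0,"y":0,"z":0,"ax":0,"ay":0,"az":0,"grip":0},{"x":0,"y":0,"z":0,"ax":0,"ay":0,"az":0,"grip":0},{"x":0,"y":0,"z":0,"ax":0,"ay":0,"az":0,"grip":0},{"x":0,"y":0,"z":0,"ax":0,"ay":0,"az":0,"grip":0},{"x":0,"y":0,"z":0,"ax":0,"ay":0,"az":0,"grip":0}]'
python3 -m jog '[{"x":0,"y":0,"z":0,"ax":0,"ay":0,"az":0,"grip":0},{"x":0,"y":0,"z":0,"ax":0,"ay":0,"az":0,"grip":0},{"x":0,"y":0,"z":0,"ax":0,"ay":0,"az":0,"grip":0},{"x":0,"y":0,"z":0,"ax":0,"ay":0,"az":0,"grip":0},{"x":0,"y":0,"z":0,"ax":0,"ay":0,"az":0,"grip":0}]'
python3 -m jog '[{"x":0,"y":0,"z":0,"ax":0,"ay":0,"az":0,"grip":0},{"x":0,"y":0,"z":0,"ax":0,"ay":0,"az":0,"grip":0},{"x":0,"y":0,"z":0,"ax":0,"ay":0,"az":0,"grip":0},{"x":0,"y":0,"z":0,"ax":0,"ay":0,"az":0,"grip":0},{"x":0,"y":0,"z":0,"ax":0,"ay":0,"az":0,"grip":0}]'
python3 - <<'E'
from h import *
a=get_image("side")
save(a,"s5.png",(200,120,400,280),4)
E
```

```text
clock: 5.55
eef_pos: [496.3, 180.4, 77.6]
tool_rot: [-1.57, 0.0, -1.611]
force: [-5.6, -2.1, 11.7]
width: -0.3
clock: 6.05
eef_pos: [496.3, 180.4, 77.7]
tool_rot: [-1.57, 0.0, -1.611]
force: [-5.3, -2.8, 12.4]
width: 0.1
clock: 6.55
eef_pos: [496.3, 180.4, 77.6]
tool_rot: [-1.57, 0.0, -1.611]
force: [-4.8, -2.7, 11.5]
width: -0.2
clock: 7.05
eef_pos: [496.3, 180.4, 77.6]
tool_rot: [-1.57, 0.0, -1.611]
force: [-5.2, -1.8, 11.8]
width: 0.1
clock: 7.55
eef_pos: [496.3, 180.4, 77.7]
tool_rot: [-1.57, 0.0, -1.611]
force: [-5.3, -1.5, 11.1]
width: -0.4
clock: 8.05
eef_pos: [496.3, 180.4, 77.6]
tool_rot: [-1.57, 0.0, -1.611]
force: [-4.3, -2.8, 11.8]
width: 0.1
```

View pics/s5.png

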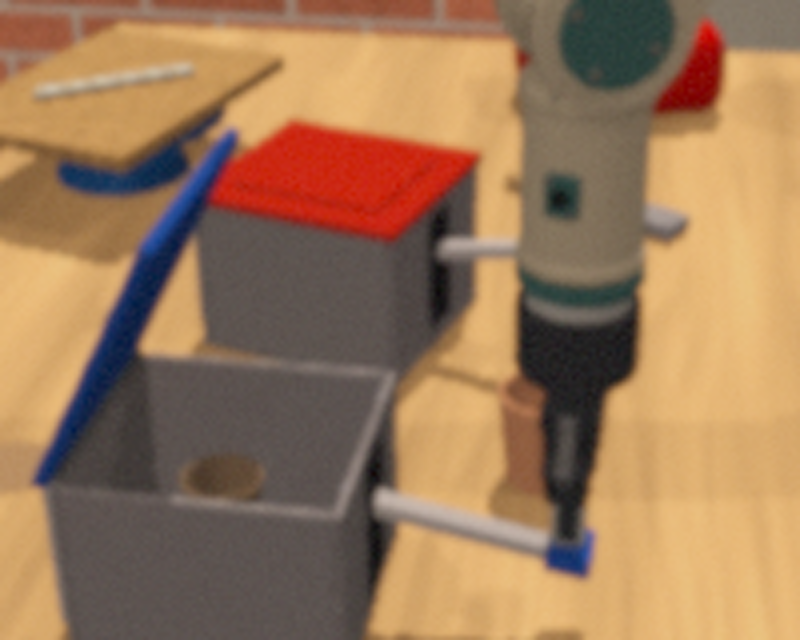

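Held for over 3 s with the lid unchanged (same pixels). Now easing up at 20 mm/s.

```bash
python3 -m jog '[{"x":0,"y":-1,"z":0,"ax":0,"ay":0,"az":0,"grip":0},{"x":0,"y":-2.5,"z":0,"ax":0,"ay":0,"az":0,"grip":0},{"x":0,"y":-4.5,"z":0,"ax":0,"ay":0,"az":0,"grip":0},{"x":0,"y":-6.5,"z":0,"ax":0,"ay":0,"az":0,"grip":0},{"x":0,"y":-8.5,"z":0,"ax":0,"ay":0,"az":0,"grip":0}]'
python3 -m jog '[{"x":0,"y":-2,"z":0,"ax":0,"ay":0,"az":0,"grip":0},{"x":0,"y":-4,"z":0,"ax":0,"ay":0,"az":0,"grip":0},{"x":0,"y":-6,"z":0,"ax":0,"ay":0,"az":0,"grip":0},{"x":0,"y":-8,"z":0,"ax":0,"ay":0,"az":0,"grip":0},{"x":0,"y":-10,"z":0,"ax":0,"ay":0,"az":0,"grip":0}]'
python3 -m jog '[{"x":0,"y":-2,"z":0,"ax":0,"ay":0,"az":0,"grip":0},{"x":0,"y":-4,"z":0,"ax":0,"ay":0,"az":0,"grip":0},{"x":0,"y":-6,"z":0,"ax":0,"ay":0,"az":0,"grip":0},{"x":0,"y":-8,"z":0,"ax":0,"ay":0,"az":0,"grip":0},{"x":0,"y":-10,"z":0,"ax":0,"ay":0,"az":0,"grip":0}]'
python3 - <<'E'
from h import *
delta([495,181.5,132],-1.613)
a=get_image("side")
save(a,"s6.png",(200,120,400,280),4)
E
```

```text
clock: 8.6
eef_pos: [496.3, 180.8, 85.5]
tool_rot: [-1.571, 0.0, -1.611]
force: [-1.5, 0.8, 2.6]
width: -0.1
clock: 9.1
eef_pos: [495.9, 180.7, 95.5]
tool_rot: [-1.571, 0.0, -1.611]
force: [-4.7, 0.6, 5.5]
width: 0.1
clock: 9.6
eef_pos: [496.1, 180.7, 105.6]
tool_rot: [-1.571, 0.0, -1.611]
force: [-4.9, 0.5, 4.5]
width: 0.1
t 9.6 pos [496.1 180.7 105.6] xyz [ -0.7 -26.4  -1.2] rv [-0.     0.002 -0.   ] F [-4.9  0.5  4.5] w 0.1 q [-0.42  0.66  0.03  1.98 -0.04  0.51 -1.97]
```

View pics/s6.png

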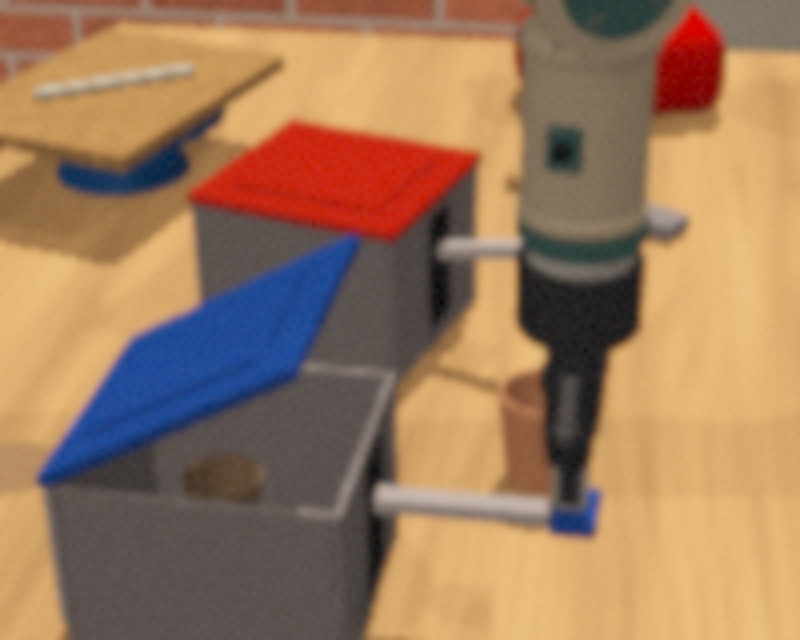

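Fingers are still on the paddle and the lid is coming down smoothly (about 0.5 rad). Continuing a bit slower.

```bash
for k in 1; do python3 -m jog '[{"x":0,"y":-1.5,"z":0,"ax":0,"ay":0,"az":0,"grip":0},{"x":0,"y":-3,"z":0,"ax":0,"ay":0,"az":0,"grip":0},{"x":0,"y":-4.5,"z":0,"ax":0,"ay":0,"az":0,"grip":0},{"x":0,"y":-6,"z":0,"ax":0,"ay":0,"az":0,"grip":0},{"x":0,"y":-7.5,"z":0,"ax":0,"ay":0,"az":0,"grip":0}]'; done
python3 -m jog '[{"x":0,"y":-1.5,"z":0,"ax":0,"ay":0,"az":0,"grip":0},{"x":0,"y":-3,"z":0,"ax":0,"ay":0,"az":0,"grip":0},{"x":0,"y":-4.5,"z":0,"ax":0,"ay":0,"az":0,"grip":0},{"x":0,"y":-6,"z":0,"ax":0,"ay":0,"az":0,"grip":0},{"x":0,"y":-7.5,"z":0,"ax":0,"ay":0,"az":0,"grip":0}]'
python3 -m jog '[{"x":0,"y":-1.5,"z":0,"ax":0,"ay":0,"az":0,"grip":0},{"x":0,"y":-3,"z":0,"ax":0,"ay":0,"az":0,"grip":0},{"x":0,"y":-4.5,"z":0,"ax":0,"ay":0,"az":0,"grip":0},{"x":0,"y":-6,"z":0,"ax":0,"ay":0,"az":0,"grip":0},{"x":0,"y":-7.5,"z":0,"ax":0,"ay":0,"az":0,"grip":0}]'
python3 -m jog '[{"x":0,"y":-1.5,"z":0,"ax":0,"ay":0,"az":0,"grip":0},{"x":0,"y":-3,"z":0,"ax":0,"ay":0,"az":0,"grip":0},{"x":0,"y":-4.5,"z":0,"ax":0,"ay":0,"az":0,"grip":0},{"x":0,"y":-6,"z":0,"ax":0,"ay":0,"az":0,"grip":0},{"x":0,"y":-7.5,"z":0,"ax":0,"ay":0,"az":0,"grip":0}]'
python3 - <<'E'
from h import *
a=get_image("side")
save(a,"s7.png",(200,120,400,280),4)
E
```

```text
clock: 10.15
eef_pos: [496.9, 180.7, 113.3]
tool_rot: [-1.569, 0.001, -1.611]
force: [-2.6, 1.1, 6.6]
width: 0.0
clock: 10.65
eef_pos: [498.0, 180.7, 121.2]
tool_rot: [-1.567, 0.001, -1.612]
force: [-1.1, -0.8, 6.7]
width: 0.2
clock: 11.15
eef_pos: [499.6, 180.6, 129.1]
tool_rot: [-1.564, 0.002, -1.612]
force: [1.6, -0.4, 7.0]
width: 0.3
clock: 11.65
eef_pos: [496.3, 180.4, 135.2]
tool_rot: [-1.571, -0.0, -1.611]
force: [0.1, -0.3, 0.2]
width: -0.1
```

View pics/s7.png

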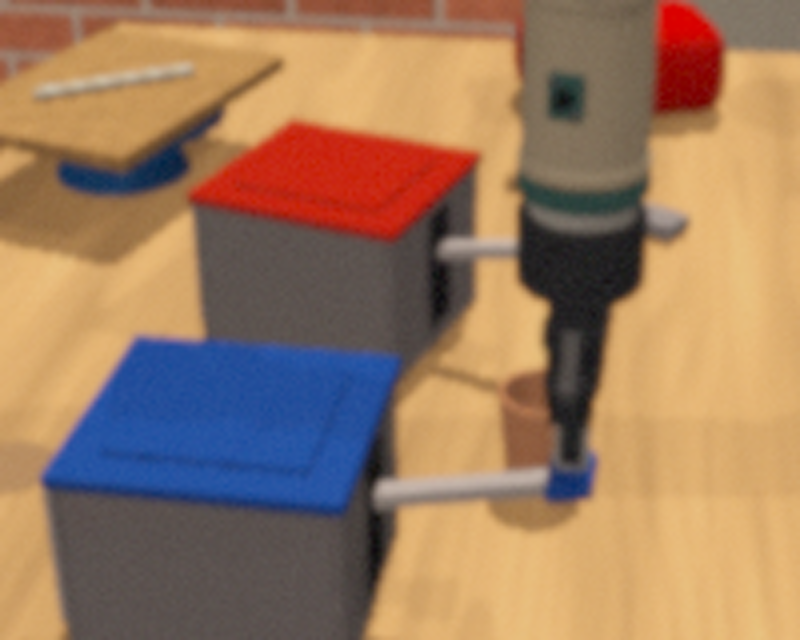

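The lid is shut, with the same pixels as before, and the force is zero. Backing off upward.

```bash
python3 -m jog '[{"x":0,"y":-4,"z":0,"ax":0,"ay":0,"az":0,"grip":0},{"x":0,"y":-14,"z":0,"ax":0,"ay":0,"az":0,"grip":0},{"x":0,"y":-30,"z":0,"ax":0,"ay":0,"az":0,"grip":0},{"x":0,"y":-50,"z":0,"ax":0,"ay":0,"az":0,"grip":0},{"x":0,"y":-65,"z":0,"ax":0,"ay":0,"az":0,"grip":0}]'
python3 -m jog '[{"x":0,"y":0,"z":0,"ax":0,"ay":0,"az":0,"grip":0},{"x":0,"y":0,"z":0,"ax":0,"ay":0,"az":0,"grip":0},{"x":0,"y":0,"z":0,"ax":0,"ay":0,"az":0,"grip":0}]'
python3 - <<'E'
from h import *
a=get_image("side");b=get_image("top")
save(a,"s8.png");save(b,"t8.png")
for n,i,o in(("side",a,"pics/side0.png"),("top",b,"pics/top0.png")):
    print(n,[cv2.approxPolyDP(c,4,True)[:,0].tolist() for c in blobs(i,"blue")[0][:1]])
    d=cv2.absdiff(i["color"][:,:,::-1],cv2.imread(o)).max(2)
    for nm,bx in dict(side=dict(lid=(205,200,305,290),red=(245,150,325,205),jar=(328,300,372,368)),top=dict(lid=(240,105,300,190),cup=(298,212,330,245),jar=(130,215,175,250),red=(365,115,455,245),brush=(460,215,510,290)))[n].items():
        print(nm,np.percentile(d[bx[1]:bx[3],bx[0]:bx[2]],[50,99]))
E
```

```text
clock: 12.2
eef_pos: [496.5, 180.7, 202.0]
tool_rot: [-1.569, 0.001, -1.611]
force: [0.3, -0.2, 0.2]
width: -0.1
clock: 12.5
eef_pos: [495.6, 180.3, 199.7]
tool_rot: [-1.572, -0.001, -1.611]
force: [0.4, 0.8, -0.4]
width: 0.0
side [[[212, 238], [285, 247], [299, 210], [234, 206]]]
lid [ 3. 11.]
red [ 4. 16.]
jar [ 4. 74.]
top [[[232, 108], [222, 157], [229, 174], [286, 182], [294, 116]]]
lid [ 4. 11.]
cup [ 6.   11.45]
jar [54.   81.26]
red [ 9. 23.]
brush [ 9. 14.]
```

View pics/s8.png

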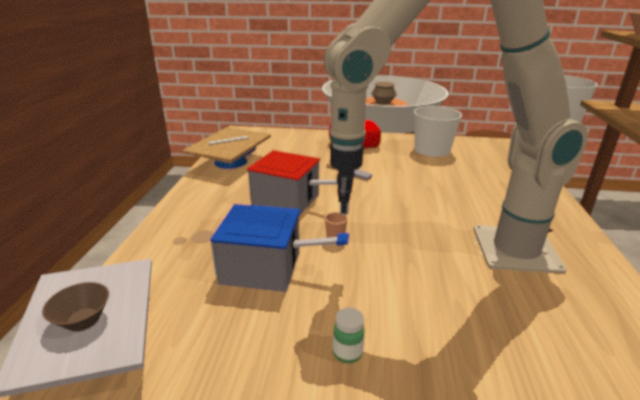

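View pics/t8.png

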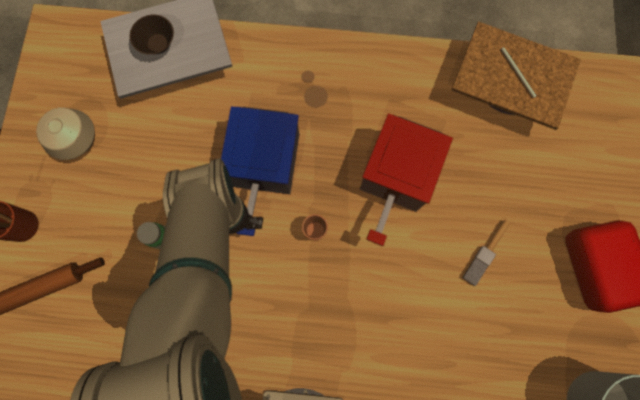

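Both lids are shut, and cup (314,228), brush (480,262) and jar (349,335 in side, only shaded differently) are where they were. The fingers are clear, about 65 mm above the paddle.

```bash
python3 -c "
from cell import *
print(finish_job())"
```

```text
the job is handed in; nothing more can be done
None
```

I opened the blue box's lid with the closed fingertips on its lever, held it open, and eased it shut again. The job was handed in at about 12.6 s, well inside the 51 s limit.

- **Hold:** I pressed the paddle, measured at (495, 181) mm, down to its stop. The lid's corner in the side picture matched a tilt of about 1.1 rad. It stayed there for a little over 3 s.
- **Lowering:** I eased the lever up at 20, then 15 mm/s, so the lid took about 3 s to come down. The fingers kept pressing on it until it was home, and the force then read zero. I did not measure the lever's speed directly, and I saw no drop in the readings or pictures.
- **Last checks:** Both lids look shut, with the same pixels as at the start. Cup and brush were unchanged in the top view. The fingers were clear of the lever, about 65 mm above it.
- **Partly checked:** The jar is half hidden by the arm in the top view. In the side view it stands in the same place and only its shading differs, from the arm's shadow. The automatic comparison flagged it for that reason.

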